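# Trap a stone panel on the carving bed with the notched stop

### The job

Lay the loose stone panel flat and lengthwise on the wooden carving bed, centred on its width, with its end flush against the steel fence, setting it down gently, not dropping it. Then lift the release bar of the sliding stop, bring the stop up to the panel and let the bar drop fully into a notch, the closest one to the panel that the rack allows, so the panel is trapped and the stop is locked. Leave the other tools and things on the bench where they are.

Things in the scene. Friction and masses are not known exactly. Their poses are not given: they have to be found in the camera images.
- slab: loose pale limestone panel, about 0.75 kg (0.6 to 0.9), 140 mm long (its x axis) by 54 mm wide (y) by 45 mm high (z), carved leaf on its upper face, both ends alike; origin at the centre of its underside. Starts flat on the bench in front of the carving bed.
- bed: carving bed, fixed to the bench: a wooden plank 120 mm wide (its x, -55 to +65 mm) and 500 mm long (y, -250 to +250 mm), top 30 mm above the bench; origin on the bench. Its x axis points away from the robot (within 10 degrees), its y axis along the bed to the fence (robot's left). The sliding stop rides on the -y half, the fence is bolted across the +y half.
- notch0 (a point): first notch (bed x = -72, y = -200, z = 30 mm) of the steel ladder rack along the bed's front (robot's) edge: round cross rungs 8 mm thick, 24 mm apart, centred 30 mm above the bench, at bed y = -212 to +28 mm; each gap between two rungs is a notch. Same axes as the bed.
- fence_face (a point): foot of the fence's flat face, which looks along the bed (bed -y) at the stop: middle of its 110 mm width, at the height of the bed's top; same axes as the bed. The fence is a dark steel angle 70 mm high, bolted across the bed with its face anywhere from bed y = 100 to 190 mm, its middle at bed x = 5 mm.
- stop (a joint): position of the sliding stop in m, -0.003 to 0.205, growing towards the fence: its centre is at bed y = -200 mm + this. It slides easily (about 1 N), but only while the release bar is up. Locked in a notch it reads 0, 0.024, 0.048 ... 0.192, with 2.5 mm play either way.
- stop_jaw (a point): foot of the stop's jaw face (looks at the fence, meets the panel's end), 75 mm ahead of the stop's centre, 2 mm above the bed's top, bed x = 5 mm; axes as the bed. The jaw is an upright dark steel plate 12 mm thick, 110 mm wide, its top 100 mm above the bench, on the fence end of the stop's aluminium block (115 mm long, its top 62 mm above the bench).
- hoop (a point): middle of the front cross tube of the stop's guard hoop, 270 mm above the bench at bed x = -50 mm: a bent 12 mm steel tube, 84 mm wide between tube centres, rising from the block's far (+x) edge and reaching forward over the release bar. It moves with the stop. A vertical tool at the bar hits it: come from the robot's side, tilted 30 degrees or so.
- release (a joint): lift of the release bar in m: 0 = fully down in a notch, 0.020 = fully up. A spring pulls it down (3.5 N at 0, 5.5 N at 0.020; bar 0.15 kg). Its pawl clears the rungs above 0.014. Let go over a rung it slides off into the nearer notch or, rarely, rests on the rung (reads about 0.014) until the stop is nudged.
- bar_grip (a point): on the centreline of the release bar at bed x = -50 mm: a level square steel bar, 14 by 14 mm, 80 mm long across the bed (bed x -78 to +2 mm), centre 105 mm above the bench when down. It rises straight up and moves with the stop. Grip with the fingers closing along bed y; 36 mm free below it, 55 mm to each side. A pawl 14 by 11 mm hangs from its near end, a 10 mm rod from its far end.
- dummy: round iron carver's mallet standing on its head, 72 mm across, 130 mm high, origin under its centre, left of the panel. Leave it where it is.
- chisel_a: dark steel chisel, 190 mm long (x), 14 mm thick, lying in front of the bed on the right; origin under its middle. Leave it where it is.
- chisel_b: blue shafted steel chisel, 210 mm long (x), 12 mm thick, lying beyond the bed; origin under its middle. Leave it where it is.
- brush: dust brush lying to the right of the panel, along its x; origin under its middle. Leave it where it is.
- offcut: pale stone offcut, 85 by 60 by 58 mm high, left of the mallet; origin under its middle. Leave it where it is.
- mug: white mug, 80 mm across, 90 mm high, standing right of the bed; origin under its centre. Leave it where it is.
- hammer: hammer lying to the left of the bed, along its x; origin under its middle. Leave it where it is.
Not all that is in view belongs to the job. Leave any blue or pink look-alike of the slab alone.

How it is judged:
By the outcome, as a careful person would: the job done as asked, in the order asked, and still so for the second after the job is handed in, with the robot touching nothing.
It also fails if it takes over 54 s, if anything falls off the work surface, if the arm or the gripper's body presses on something with over 40 N, if the wrist force passes 120 N, or if a joint passes its speed limit or range.

### The arm

A 6-joint arm with a two-finger parallel gripper is mounted at the origin on the work surface. World frame = base frame: x ahead of the robot, y to its left, z up, the work surface at z = 0. Lengths are in mm, angles in rad, forces in N, time in s.
With the tool pointing down it reaches from about 275 to 850 mm from the base axis. Payload 5.2 kg.
Tool frame: the origin (TCP) lies at the very end of the fingers, on their centre line; the grasp point (between the pads) lies 19 mm behind it; z points along the fingers, y is the line along which they close (so a half turn about z gives the same grasp; the last joint's range is limited). The gripper opens to 85 mm and grips with 20 to 120 N. Pads are 22 mm wide; open, the fingers measure 114 mm over their backs; the gripper's body (76 mm by 85 mm) begins 54 mm behind the grasp point. The pads swing forward as they close: fully open they stand 13 mm farther back than shut.
Start: joints at [-1.369, 0.259, 1.535, -0, 1.348, -0.203], TCP at [216.63, -505.546, 231.31] pointing down, gripper open.
Joint ranges: [-3.14, 3.14], [-0.91, 2.08], [0.19, 2.58], [-1.22, 4.36], [0.22, 2.71], [-3.12, 3.12]. Speed limits (rad/s): [2.57, 2.57, 3.14, 3.14, 3.14, 3.14].

### API

Orientations are given as a unit quaternion [w, x, y, z].
In Python, from station import * gives the robot as it stands. Calls block until the motion is done:
- move_to(position, orientation): joint-space move of the TCP to a pose.
- servo_line(position, frame=None, vel=150): straight line of the TCP; frame=None keeps the orientation; vel is the mean speed in mm/s.
- movej(angles): joint-space move.
- gripper_to(opening, force=None): finger opening in mm; force is the grip in N (None keeps the last); returns when the fingers have stopped.
- pause(seconds).
- solve_ik(position, orientation): joint angles nearest the present ones, or None.
- read_state(): the state.
- get_image(name): name is "scene" or "top"; returns a dict with "color" (400x640x3 uint8, red, green, blue), "range_z" (400x640 float32, mm along the optical axis (not along the pixel's ray), 0 where there is no reading), "K" (3x3 intrinsics, pixels), "dist_coeffs" ([k1, k2, p1, p2, k3] as OpenCV has them; the pictures are not rectified), "xyz" and "attitude" of the camera in the world. Camera axes: x right, y down, z forward; pixel columns grow to the right and rows downward; lengths in mm; the calibration is good to about 2 mm. A picture is of the moment at which its call begins.
A pose or a line that the arm cannot do raises MotionError and nothing moves.
- hand_in(): hands the job in; it is judged then, once.
The state is a dict: "time_s": time; "joints": joint angles; "qd": joint speeds; "tau": joint torques, N m; "position": TCP position; "tcp_rot": TCP orientation; "force": force on the tool from outside, world axes, zero at the start; "moment": the same for the moment, N m; "grip_width": finger opening in mm; "gripper_force": force on a finger pad.
Only numpy, scipy, OpenCV 4.12 (cv2) and the standard library are available. Lean on these libraries where they do the work, as an engineer would, in place of code of your own. Each camera call takes 0.05 s, during which the arm holds its last target. There are 200 camera calls.

## Working session

There is one attempt and no reset: what is moved stays moved. The work goes in short steps, each a Python script; the robot and the scene stay as the last script left them, time stands still between calls to the robot, and variables do not carry over. Pictures are saved under pics/ and viewed, at most 10 in all, crops included, and the job is handed in when it is done.

```bash
mkdir -p pics; ls
cat > h.py <<'E'
from station import *
import numpy as np, cv2
from scipy.spatial.transform import Rotation as R
def Rq(q): return R.from_quat([q[1],q[2],q[3],q[0]])
def qw(r):
    x=r.as_quat(); return [float(v) for v in (x[3],x[0],x[1],x[2])]
def cast(im,uv,z):
    """pixels -> world points on the plane at height z"""
    p=cv2.undistortPoints(np.array(uv,float).reshape(-1,1,2),np.array(im["K"]),np.array(im["dist_coeffs"])).reshape(-1,2)
    d=np.c_[p,np.ones(len(p))]@im["_R"].T; o=np.array(im["xyz"])
    return o+d*((z-o[2])/d[:,2])[:,None]
def cloud(im):
    h,w=im["range_z"].shape; v,u=np.mgrid[:h,:w]
    p=cv2.undistortPoints(np.c_[u.ravel(),v.ravel()].astype(float).reshape(-1,1,2),np.array(im["K"]),np.array(im["dist_coeffs"])).reshape(-1,2)
    z=im["range_z"].ravel(); P=np.c_[p,np.ones(len(p))]*z[:,None]
    P=P@im["_R"].T+np.array(im["xyz"]); P[z==0]=np.nan
    return P.reshape(h,w,3)
def grab(n):
    im=get_image(n); im["_R"]=Rq(im["attitude"]).as_matrix(); return im
E
python3 - <<'E'
from h import *
import pickle
for n in("scene","top"):
    im=grab(n); pickle.dump(im,open(n+".pkl","wb")); cv2.imwrite(f"pics/{n}0.png",im["color"][...,::-1])
    print(n,im["xyz"],im["attitude"],im["K"])
print(read_state())
E
```

```text
pics
scene [1128.04683639 -258.46333498 1100.4993341 ] [-0.25670963  0.77731611  0.54792167 -0.17222564] [[397.80036495   0.         325.04173505]
 [  0.         397.80036495 202.14120278]
 [  0.           0.           1.        ]]
top [ 183.64038147   -2.55364957 1696.12918627] [ 0.07692226 -0.67950823  0.72510263 -0.08110303] [[461.91559525   0.         316.49675948]
 [  0.         461.91559525 201.93033817]
 [  0.           0.           1.        ]]
{'time_s': 0.1, 'joints': array([-1.36876579e+00,  2.59298691e-01,  1.53601095e+00, -3.20338020e-05,
        1.34804643e+00, -2.02801439e-01]), 'qd': array([ 0.0005346 , -0.00075611, -0.00372962, -0.00063689,  0.00032365,
        0.00084426]), 'tau': array([ 2.78066211e-03, -4.46967423e+01, -2.91251063e+01, -5.55308561e-04,
        6.20357401e-03,  2.44685403e-06]), 'position': array([ 216.5314017 , -505.02831803,  230.52750983]), 'tcp_rot': array([-8.81713369e-04,  9.79582640e-01,  2.01039980e-01, -1.52782006e-05]), 'force': array([-0.72660072, -0.40997534, -1.18812055]), 'moment': array([-0.05397622, -0.02791471,  0.03906248]), 'gripper_force': 0.0, 'grip_width': 85.272785683687}
```

View pics/scene0.png

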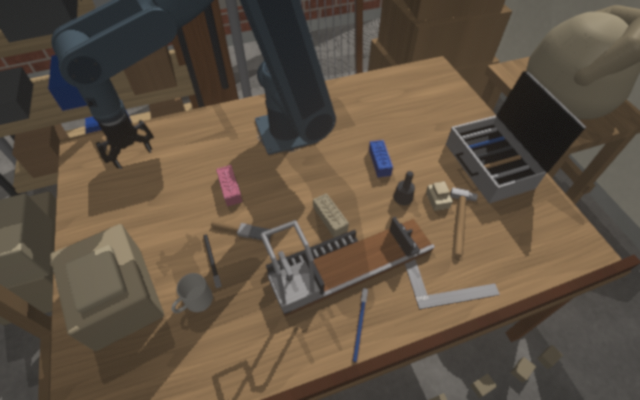

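View pics/top0.png

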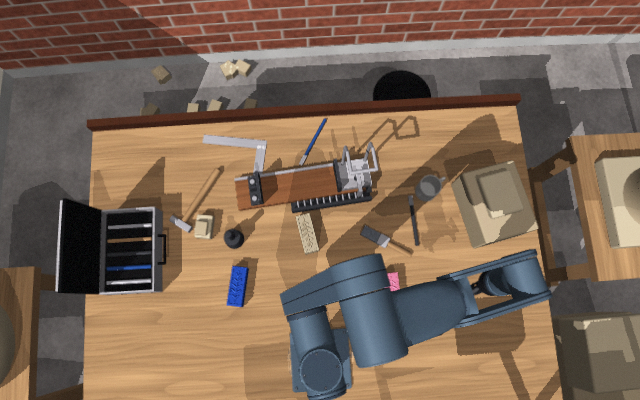

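The scene view shows the slab at (330,215), the fence at (403,238), the stop with its hoop at about (290,265) and the mallet at (405,190). In the top view the slab is at (307,233), the fence at (256,188), the stop at (357,170) and the rack along the front edge, (295–370, 200).

Run:
```python
from h import *
import pickle
T=pickle.load(open("top.pkl","rb"));S=pickle.load(open("scene.pkl","rb"))
big=[]
for im,n,(x0,x1,y0,y1) in((T,"t",(225,385,135,260)),(S,"s",(250,440,180,310))):
    P=cloud(im); c=im["color"]
    for name,uv in({"slab":(307,233),"bed":(295,187),"fencetop":(256,185),"bench":(280,260)} if n=="t" else {"slab":(330,212),"bed":(355,262),"bench":(320,180)}).items():
        print(n,name,P[uv[1],uv[0]].round(1),c[uv[1],uv[0]])
    big.append(cv2.resize(c[y0:y1,x0:x1],None,fx=4,fy=4,interpolation=cv2.INTER_CUBIC)[...,::-1])
    pickle.dump(P,open(n+"P.pkl","wb"))
cv2.imwrite("pics/ct.png",big[0]);cv2.imwrite("pics/cs.png",big[1])
P=pickle.load(open("tP.pkl","rb"))
def reg(P,a,lo,hi): 
    v,u=np.mgrid[:400,:640]; return (u>a[0])&(u<a[1])&(v>a[2])&(v<a[3])&(P[...,2]>lo)&(P[...,2]<hi)
def rect(Q): 
    return cv2.minAreaRect(Q[:,:2].astype(np.float32))
for nm,P,a,lo,hi in(("slab t",P,(290,325,205,260),35,55),("bed t",P,(228,345,160,215),20,38),("fence t",P,(240,275,165,212),80,115)):
    Q=P[reg(P,a,lo,hi)]; print(nm,len(Q),rect(Q),np.median(Q[:,2]))
P=pickle.load(open("sP.pkl","rb"))
Q=P[reg(P,(305,355,190,240),38,55)]; print("slab s",len(Q),rect(Q),np.median(Q[:,2]))
```

```text
t slab [446.   16.9  48.4] [178 161 131]
t bed [624.9  51.4  29.5] [122  76  49]
t fencetop [621.5 187.5 104.5] [60 61 64]
t bench [360.  122.2   1.9] [170 130  90]
s slab [452.8  18.1  43.5] [129 119 100]
s bed [641.   28.8  31.4] [109  77  55]
s bench [284.   43.7   0.8] [133 107  78]
slab t 614 ((463.0465393066406, 13.58050537109375), (117.30306243896484, 170.9100341796875), 85.68637084960938) 45.017107541693235
bed t 3059 ((605.3150024414062, 72.30693054199219), (183.79580688476562, 400.7142639160156), 5.308777809143066) 30.06036834696556
fence t 131 ((622.4435424804688, 196.03598022460938), (110.99513244628906, 39.93052673339844), 6.010754585266113) 99.19390343661553
slab s 633 ((466.52435302734375, 18.414566040039062), (169.66461181640625, 77.65943145751953), 7.320666790008545) 44.43482243626272
```

View pics/ct.png

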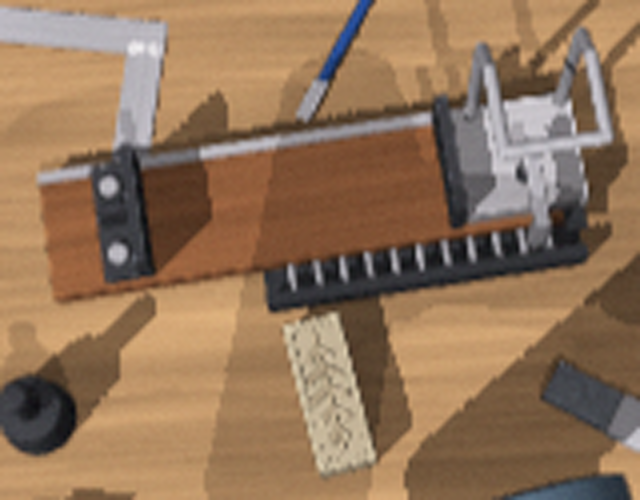

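View pics/cs.png

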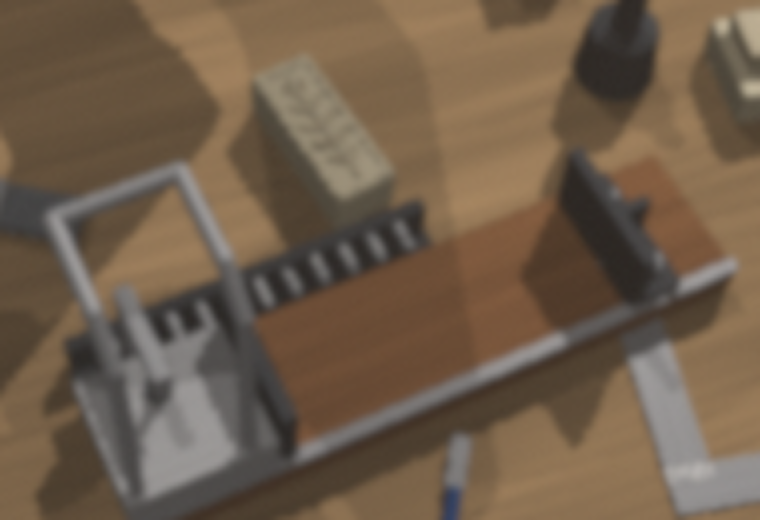

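The crops show the rungs at about y=270 in the top crop, 25.5 px apart for a 24 mm pitch. The fence foot line runs (135,148)–(155,275) and the jaw is near (450,160). Next I'll take sub-pixel line measurements.

```bash
cat > meas.py <<'E'
from h import *
import pickle
T=pickle.load(open("top.pkl","rb"));S=pickle.load(open("scene.pkl","rb"))
def sub(f,x0,x1,th,rising):
    """first sub-pixel crossing of f between x0 and x1"""
    step=1 if x1>x0 else -1
    for x in range(x0,x1,step):
        a,b=f[x],f[x+step]
        if (a<th<=b) if rising else (a>=th>b): return x+step*(th-a)/(b-a)
    return np.nan
def line(p):
    p=p[~np.isnan(p).any(1)]
    for _ in range(4):
        c=p.mean(0); d=np.linalg.svd(p-c)[2][0]; r=(p-c)@[-d[1],d[0]]; p=p[abs(r)<max(1.2,2*r.std())]
    return c,np.degrees(np.arctan2(d[1],d[0]))%180,r.std(),len(p)
def wood(im):
    c=im["color"].astype(float); return (c[...,0]-c[...,2])/(c.sum(2)+1)*3   # chroma
W=wood(T)
if __name__=="__main__":
    print("row190 chroma",W[190,235:350:3].round(2).tolist())
    print("col280 chroma",W[155:222,280].round(2).tolist())
    print("col280 R",T["color"][155:222,280,0].tolist())
    print("row203 gray",T["color"][203,290:375].mean(1).astype(int).tolist())
    # slab, both views
    for n,im,(x0,x1,y0,y1),pl in(("t",T,(285,325,205,260),45),("s",S,(305,355,188,240),45)):
        hsv=cv2.cvtColor(im["color"],cv2.COLOR_RGB2HSV)[y0:y1,x0:x1]; w=wood(im)[y0:y1,x0:x1]
        m=((w<0.48)&(hsv[...,2]>(135 if n=="t" else 95))).astype(np.uint8)
        m=cv2.resize(m*255,None,fx=8,fy=8,interpolation=cv2.INTER_CUBIC)>127
        k,l,st,_=cv2.connectedComponentsWithStats(m.astype(np.uint8)); i=1+st[1:,4].argmax()
        v,u=np.nonzero(l==i); uv=np.c_[(u+.5)/8-.5+x0,(v+.5)/8-.5+y0]
        print(n,"slab",cv2.minAreaRect(cast(im,uv,pl)[:,:2].astype(np.float32)),len(u))
E
python3 meas.py
```

```text
row190 chroma [0.62, 0.91, 0.87, 0.84, 0.86, -0.07, -0.13, -0.09, -0.06, 0.83, 0.89, 0.92, 0.9, 0.92, 0.92, 0.87, 0.88, 0.89, 0.89, 0.88, 0.85, 0.83, 0.85, 0.91, 0.89, 0.88, 0.85, 0.85, 0.89, 0.86, 0.85, 0.87, 0.84, 0.89, 0.65, -0.15, 0.19, 0.42, 0.66]
col280 chroma [0.61, 0.59, 0.56, 0.62, 0.61, 0.64, 0.62, 0.66, 0.6, 0.6, 0.63, 0.61, 0.58, 0.62, 0.62, 0.44, 0.04, -0.02, 0.03, 0.38, 0.87, 0.85, 0.83, 0.83, 0.86, 0.88, 0.86, 0.9, 0.86, 0.84, 0.89, 0.85, 0.85, 0.91, 0.9, 0.87, 0.91, 0.84, 0.85, 0.85, 0.84, 0.85, 0.86, 0.85, 0.86, 0.86, 0.87, 0.85, 0.88, 0.71, 0.6, 0.57, 0.56, 0.56, 0.55, 0.57, 0.59, 0.57, 0.57, 0.57, 0.55, 0.55, 0.56, 0.57, 0.56, 0.56, 0.56]
col280 R [191, 193, 194, 156, 118, 116, 115, 113, 110, 111, 105, 107, 111, 101, 82, 102, 163, 190, 174, 159, 146, 147, 150, 149, 142, 142, 142, 143, 145, 152, 155, 157, 149, 141, 138, 139, 143, 148, 148, 147, 152, 154, 153, 155, 156, 152, 150, 137, 114, 140, 181, 193, 200, 199, 202, 203, 201, 212, 217, 220, 219, 213, 209, 208, 208, 207, 206]
row203 gray [100, 52, 50, 55, 57, 55, 56, 175, 131, 46, 42, 31, 41, 63, 166, 92, 28, 30, 33, 30, 152, 151, 43, 30, 33, 30, 49, 137, 85, 34, 37, 40, 44, 67, 95, 56, 51, 54, 55, 55, 53, 56, 54, 58, 55, 59, 54, 54, 47, 51, 51, 49, 45, 44, 39, 41, 36, 34, 38, 32, 30, 48, 64, 63, 58, 77, 99, 98, 102, 111, 106, 115, 126, 126, 132, 128, 129, 128, 122, 120, 121, 122, 123, 122, 119]
t slab ((446.17706298828125, 18.13872528076172), (146.90768432617188, 56.98441696166992), 10.80227279663086) 36433
s slab ((461.63616943359375, 16.444942474365234), (176.31192016601562, 77.9013900756836), 10.858007431030273) 47750
```

```bash
cat > bed.py <<'E'
from meas import *
rows=range(180,201); cols=range(243,291,2)
def vscan(x0,x1,th,r,rows=rows,z=30): return line(cast(T,[(sub(W[v],x0,x1,th,r),v) for v in rows],z)[:,:2])
def hscan(y0,y1,th,r,f=W,z=30,cols=cols): return line(cast(T,[(u,sub(f[:,u],y0,y1,th,r)) for u in cols],z)[:,:2])
print("left end z30",vscan(230,245,.72,True))
print("fence foot z30",vscan(285,250,.4,False))
print("fence back (dark/wood) ",vscan(242,256,.4,False))
print("jaw foot z30",vscan(320,345,.4,False,range(172,188)))
C=range(280,325,2)
print("rail/wood edge z30",hscan(185,160,.45,False,cols=C))
R_=T["color"][...,0].astype(float)
print("rail far edge z30",hscan(172,155,.3,True,cols=C))
print("front bottom z0",hscan(196,215,.72,False,z=0,cols=range(243,288,2)))
print("front top? min R", line(cast(T,[(u,195+np.argmin(R_[195:212,u])) for u in range(243,288,2)],0)[:,:2]))
# rungs: local maxima of gray, along the rack
g=T["color"].mean(2); pts=[]
for k in range(10):
    u0=(291+25.6*k)/4+225; v0=(275-3.9*k)/4+135
    vs=np.arange(int(v0)-2,int(v0)+2); us=np.arange(int(u0)-3,int(u0)+5)
    w=np.clip(g[np.ix_(vs,us)]-70,0,None); 
    pts.append(((w.sum(0)@us)/w.sum(),v0)) if w.sum()>0 else pts.append((np.nan,v0))
q=cast(T,pts,33)[:,:2]; print("rungs",q.round(1).tolist())
# fence/jaw extents along bed x: dark, low chroma
for n,(x0,x1,y0,y1) in {"fence":(246,266,165,212)}.items():
    print("fence dark ends",[cast(T,[(u,v)],100)[0,:2].round(1).tolist() for u in(252,256) for v in (sub(g[:,u],185,160,90,True),sub(W[:,u],190,213,.4,True))])
E
python3 bed.py
```

```text
left end z30 (array([623.97857249, 273.16881396]), np.float64(5.406388080774121), np.float64(0.35058860412929266), 19)
fence foot z30 (array([621.53779295, 177.18435568]), np.float64(5.498694583086689), np.float64(0.44994063157904085), 21)
fence back (dark/wood)  (array([624.60085018, 223.81873752]), np.float64(5.515068982922713), np.float64(0.31656311384865793), 21)
jaw foot z30 (array([ 643.96111439, -100.98567494]), np.float64(5.109307674005038), np.float64(0.41911397487731744), 16)
rail/wood edge z30 (array([686.79253346,  21.61640004]), np.float64(95.45082956824827), np.float64(0.3291839416522447), 23)
rail far edge z30 (array([701.20275776,  20.78779072]), np.float64(95.31584319917448), np.float64(0.47617198196575006), 23)
front bottom z0 (array([565.2540114 , 168.73901464]), np.float64(95.35443857785751), np.float64(0.4152014511974186), 22)
front top? min R (array([583.00425052, 168.39674706]), np.float64(91.51879014963441), np.float64(17.468330826062104), 23)
rungs [[559.7, 46.1], [561.8, 22.0], [563.9, -1.9], [566.1, -25.4], [568.2, -49.8], [570.4, -73.1], [572.5, -97.2], [574.7, -121.3], [576.9, -144.6], [578.7, -174.2]]
fence dark ends [[627.2, 202.3], [549.6, 204.9], [675.3, 186.3], [551.0, 190.6]]
```

Measurements agree: bed yaw 5.4°, origin about (635, 24), fence face at bed y ≈ 153.5, jaw at –125.7 (stop ≈ 0). The slab is at (449.5, 18.5) with yaw 10.8°. I'm picking it up now.

```bash
cat >> h.py <<'E'
A=np.radians(5.4); ex=np.array([np.cos(A),np.sin(A),0]); ey=np.array([-np.sin(A),np.cos(A),0]); ez=np.array([0,0,1.])
O=634.5*ex-35.8*ey
def bed(x,y,z): return O+x*ex+y*ey+z*ez
def down(deg): return qw(R.from_euler("z",deg,degrees=True)*R.from_euler("x",180,degrees=True))
def st(t=""):
    s=read_state(); print(t,"t%.1f"%s["time_s"],s["position"].round(1),"F",s["force"].round(1),"w%.1f"%s["grip_width"],"gf%.0f"%s["gripper_force"]); return s
E
python3 - <<'E'
from h import *
q=down(10.8); p=np.array([449.5,18.5,0])
for w in([330,-200,260],p+[0,0,130]): move_to(list(w),q); st("wp")
servo_line(list(p+[0,0,7]),vel=120); st("at")
gripper_to(30,60); st("grip")
servo_line(list(p+[0,0,60]),vel=100); st("up")
E
```

```text
wp t1.3 [ 330.1 -200.8  260.1] F [0.2 0.3 0.2] w85.5 gf0
wp t2.4 [450.   17.4 130.3] F [-0.5  0.6  0.5] w85.4 gf0
at t3.6 [450.1  18.3   7.6] F [ 0.6 -0.3  0.5] w85.7 gf0
grip t4.0 [449.9  18.7   7.8] F [-1.1  0.9  5.6] w53.4 gf64
up t4.7 [448.6  18.7  59.3] F [-0.5 -0.2 -8.3] w53.1 gf65
```

Run:
```python
from h import *
q=down(95.4)
servo_line([448,18.7,160],vel=150)
move_to(list(bed(5,65,165)),q); st("over")
servo_line(list(bed(5,65,42)),vel=100); pause(.2); s0=st("low")
im=grab("scene"); cv2.imwrite("pics/low.png",cv2.resize(im["color"][170:310,250:440],None,fx=4,fy=4,interpolation=cv2.INTER_CUBIC)[...,::-1])
# lower to contact
z=42
while z>33:
    z-=.7; servo_line(list(bed(5,65,z)),vel=20); s=read_state()
    if s["force"][2]-s0["force"][2]>3: break
st("down z=%.1f"%z)
```

```text
over t6.7 [632.9  89.  163.7] F [-0.3  0.9 -9. ] w53.2 gf64
low t8.3 [634.3  89.2  42.7] F [-0.1  0.3 -8.7] w53.4 gf64
down z=37.1 t10.1 [634.1  89.3  37.8] F [-2.1 -0.3 -1.1] w53.3 gf65
```

View pics/low.png

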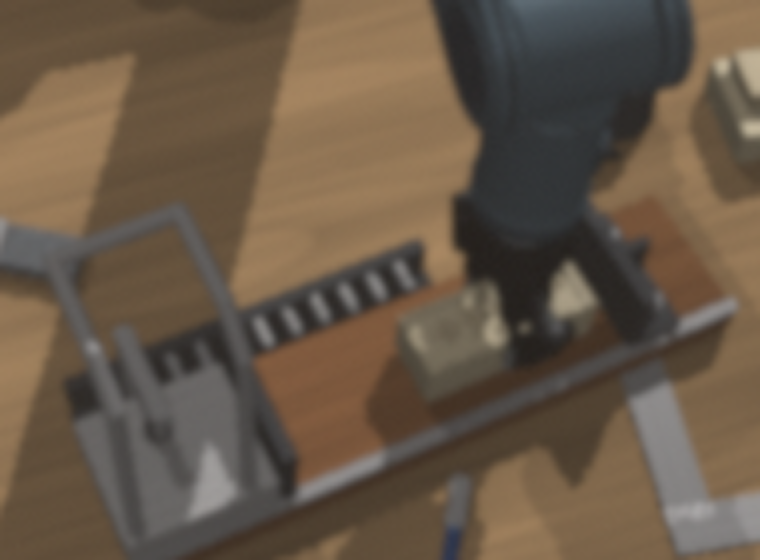

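The panel is in the gripper at crop (500,330), lengthwise on the bed and a little short of the fence at (620,270). I'll slide it until it touches the fence.

Run:
```python
from h import *
f0=None; y=65; servo_line(list(bed(5,72,37.3)),vel=40); y=72
f0=read_state()["force"]@ey; print("drag",f0)
while y<95:
    y+=.6; servo_line(list(bed(5,y,37.3)),vel=25); f=read_state()["force"]@ey
    if f<min(f0,0)-9: break
s=st("contact cmd y=%.1f f=%.1f"%(y,f)); print("bed",(s["position"]-O)@ex,(s["position"]-O)@ey)
pause(.2); st("hold")
gripper_to(72); st("open")
servo_line(list(bed(5,y-1,150)),vel=150); st()
im=grab("top"); cv2.imwrite("pics/placed.png",cv2.resize(im["color"][135:260,225:385],None,fx=4,fy=4,interpolation=cv2.INTER_CUBIC)[...,::-1])
```

```text
drag -0.21277011627738088
contact cmd y=88.8 f=-10.5 t17.4 [632.3 110.7  37.8] F [  0.1 -10.5   2.3] w53.1 gf66
bed 5.398291618417993 86.45627531132729
hold t17.6 [632.3 110.6  37.8] F [ 0.2 -9.9  0.9] w53.2 gf66
open t17.9 [631.4 113.6  37.2] F [-0.9  0.5 -0.8] w71.9 gf0
 t18.8 [631. 112. 149.] F [-0.4 -0.5  0.1] w72.0 gf0
```

```bash
cat >> h.py <<'E'
TILT=np.radians(32)
qt=qw(R.from_rotvec(-TILT*ey)*Rq(down(5.4)))
tz=np.sin(TILT)*ex-np.cos(TILT)*ez
def bar(s,lift=0,back=0,x=-53): return list(bed(x,-200+s,105+lift)+(19-back)*tz)
E
python3 - <<'E'
from h import *
import pickle
print(solve_ik(bar(0,0,110),qt),solve_ik(bar(144,20),qt))
servo_line([500,80,270],vel=250)
move_to(bar(0,0,120),qt); gripper_to(45,40); st("pre")
for n in("scene","top"):
    im=grab(n); pickle.dump(im,open(n+"1.pkl","wb"))
    x0,x1,y0,y1=(225,385,135,260) if n=="top" else (250,440,180,310)
    cv2.imwrite(f"pics/{n}1.png",cv2.resize(im["color"][y0:y1,x0:x1],None,fx=4,fy=4,interpolation=cv2.INTER_CUBIC)[...,::-1])
E
```

```text
[-0.77256149  0.12750315  1.97913206  0.62995679  0.75553617  0.29814666] [-0.40007457  0.23700178  2.07474714  0.68009335  0.41128458  0.50413531]
pre t21.2 [ 548.2 -184.3  190.9] F [-0.3  0.1 -0.2] w45.1 gf0
```

View pics/scene1.png

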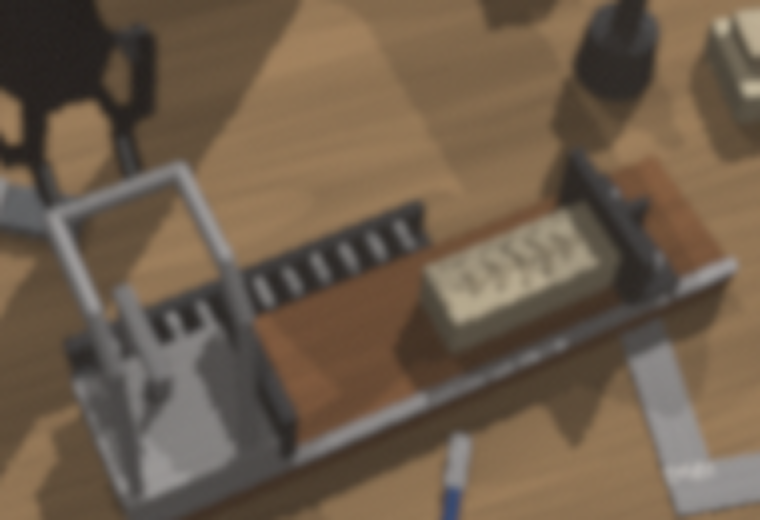

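View pics/top1.png

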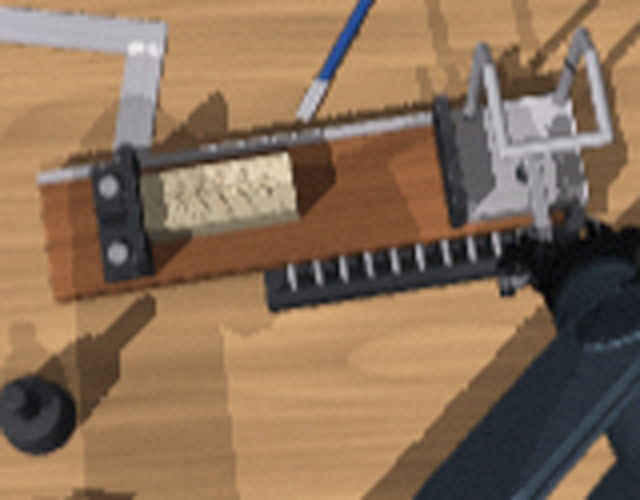

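The panel sits on the bed against the fence. In the top crop it spans x 140–298 and y 152–230, with the mallet and the tools unmoved. I'll check its position numerically.

Run:
```python
import meas; from meas import *
T=pickle.load(open("top1.pkl","rb")); meas.T=T; W=cv2.GaussianBlur(wood(T),(3,3),0)
def rep(n,l): c=np.r_[l[0],0]-O; print(n,"bed x %.1f y %.1f"%(c@ex,c@ey),"ang %.1f sd %.2f n %d"%l[1:])
rep("end foot z30",line(cast(T,[(sub(W[v],315,285,.62,False),v) for v in range(176,188)],30)[:,:2]))
rep("front foot z30",line(cast(T,[(u,sub(W[:,u],201,180,.62,False)) for u in range(268,296)],30)[:,:2]))
rep("far top z75",line(cast(T,[(u,sub(W[:,u],182,165,.62,True)) for u in range(268,296)],75)[:,:2]))
rep("fence foot",line(cast(T,[(sub(W[v],285,250,.4,False),v) for v in range(195,201)],30)[:,:2]))
g=T["color"].mean(2);pts=[]
rep("jaw foot",line(cast(T,[(sub(W[v],320,345,.4,False),v) for v in range(172,188)],30)[:,:2]))
```

```text
end foot z30 bed x 11.3 y 11.7 ang 5.0 sd 0.35 n 12
front foot z30 bed x -21.6 y 81.0 ang 95.3 sd 0.20 n 28
far top z75 bed x 58.3 y 68.0 ang 95.4 sd 1.11 n 15
fence foot bed x -28.4 y 152.7 ang 175.7 sd 0.39 n 6
jaw foot bed x -2.9 y -125.3 ang 5.1 sd 0.27 n 16
```

The panel is centred (x = 5.4), yaw within 0.1°, and its end is at about y = 12–13.5. Stop contact should therefore come at about 137–138.5 mm, so the notch is 120. Now I'll grip the bar and lift it.

Run:
```python
from h import *
servo_line(bar(0),vel=100); st("at")
im=grab("scene"); cv2.imwrite("pics/bar.png",cv2.resize(im["color"][200:310,250:400],None,fx=5,fy=5,interpolation=cv2.INTER_CUBIC)[...,::-1])
gripper_to(5,50); st("grip")
servo_line(bar(0,18),vel=40); st("lift")
```

```text
at t22.6 [ 611.2 -179.4   89.5] F [ 0.1 -0.3 -0.4] w44.9 gf0
grip t23.1 [ 611.1 -179.2   89.4] F [-5.3 -0.   6.7] w12.9 gf49
lift t23.7 [ 610.9 -178.9  106.5] F [ 3.5 -0.3 -7.2] w12.9 gf49
```

View pics/bar.png

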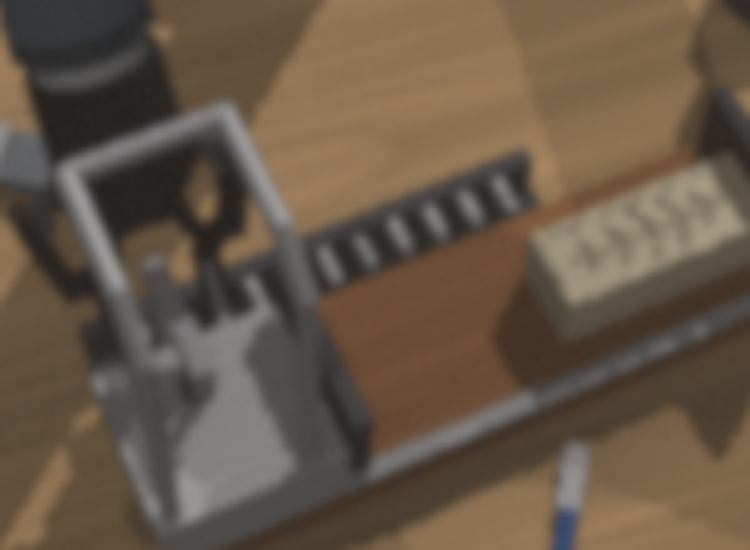

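The fingers straddled the bar, and the lift force matches spring plus bar (7 N). Now I'll slide the stop up to the panel.

Run:
```python
from h import *
servo_line(bar(60,18),vel=80); st("mid")
servo_line(bar(126,18),vel=80); s=st("near"); y0=(s["position"]-O)@ey
s=126; f0=read_state()["force"]@ey
while s<146:
    s+=1; servo_line(bar(s,18),vel=20); r=read_state(); f=r["force"]@ey
    if f<f0-4: break
print("contact cmd s=%.1f meas s=%.1f f0 %.1f f %.1f"%(s,(r["position"]-O)@ey+200,f0,f)); st()
im=grab("top"); import pickle; pickle.dump(im,open("top2.pkl","wb"))
cv2.imwrite("pics/c2.png",cv2.resize(im["color"][135:260,225:385],None,fx=4,fy=4,interpolation=cv2.INTER_CUBIC)[...,::-1])
```

```text
mid t24.6 [ 605.3 -118.9  106.7] F [ 2.2  1.  -6.6] w13.2 gf49
near t25.6 [599.2 -53.4 106.8] F [ 3.1 -0.2 -6.5] w13.3 gf49
contact cmd s=141.0 meas s=139.3 f0 -0.5 f -7.9
 t29.3 [598.1 -40.4 107. ] F [-3.2 -8.2 -7.5] w13.3 gf49
```

Contact comes at s ≈ 139, so notch 144 (which needs at least 141.5) looks out of reach. I'll feel for the rung at contact to confirm that, then back off to 120 and lock.

Run:
```python
from h import *
servo_line(bar(139.8,18),vel=20); st("light")
L=18; blocked=False
while L>7:
    L-=1; servo_line(bar(139.8,L),vel=25); r=read_state()
    print(L,r["force"][2].round(1),end="; ")
    if r["force"][2]>0: blocked=True; break
print("blocked on rung",blocked)
if blocked:
    servo_line(bar(139.8,18),vel=30); servo_line(bar(120,18),vel=60); st("120 up")
    servo_line(bar(120,5),vel=40); st("5")
    servo_line(bar(120,1),vel=20); st("1")
```

```text
light t29.6 [598.  -40.4 106.9] F [-2.4 -5.2 -7.5] w13.0 gf49
17 -6.9; 16 -6.4; 15 -6.5; 14 -6.4; 13 -6.5; 12 -6.1; 11 -1.5; 10 3.8; blocked on rung True
120 up t32.5 [599.9 -60.2 106.8] F [ 0.  -0.  -5.8] w13.4 gf49
5 t33.0 [599.8 -59.5  93.8] F [-2.3 -1.3 -5.4] w13.4 gf50
1 t33.3 [599.8 -59.5  89.8] F [-1.4 -0.2 -4.9] w13.4 gf50
```

The rung blocks the pawl at contact, so 120 is right, and the bar went freely down into it. I'll release, retreat and verify.

Run:
```python
from h import *
import pickle
servo_line(bar(120,0),vel=20); st("0")
gripper_to(42); servo_line(bar(120,0,120),vel=150); st("back")
servo_line([360,-150,260],vel=300); st("away")
T=grab("top"); S=grab("scene"); pickle.dump((T,S),open("fin.pkl","wb"))
a=cv2.resize(T["color"][135:260,225:385],None,fx=4,fy=4,interpolation=cv2.INTER_CUBIC)
b=cv2.resize(S["color"][160:320,160:480],(800,400),interpolation=cv2.INTER_CUBIC)
cv2.imwrite("pics/ft.png",a[...,::-1]);cv2.imwrite("pics/fs.png",b[...,::-1])
import meas; from meas import *
W=cv2.GaussianBlur(wood(T),(3,3),0)
def rep(n,im,uv,z): l=line(cast(im,uv,z)[:,:2]); c=np.r_[l[0],0]-O; print(n,"bed x %.1f y %.1f"%(c@ex,c@ey),"ang %.1f sd %.2f n %d"%l[1:])
rep("front foot",T,[(u,sub(W[:,u],201,180,.62,False)) for u in range(268,296)],30)
# bar height from the range picture near the bar's place (expected top 112 when down)
P=cloud(S); Q=(P-O); m=(abs(Q@ex+55)<15)&(abs(Q@ey+80)<6)&(P[...,2]>80)&(P[...,2]<150)
print("bar top z",np.median(P[m][:,2]).round(1),m.sum())
P=cloud(T); Q=(P-O); m=(abs(Q@ex+55)<15)&(abs(Q@ey+80)<6)&(P[...,2]>80)&(P[...,2]<150); print(np.median(P[m][:,2]).round(1),m.sum())
```

```text
0 t33.6 [599.9 -59.6  89.5] F [-5.9  0.4 -0.2] w12.8 gf51
back t34.9 [536.4 -65.5 190.1] F [ 0.1  0.6 -0.4] w41.8 gf0
away t36.0 [ 360.1 -149.8  259.5] F [ 0.3 -0.8  0.4] w41.7 gf0
front foot bed x nan y nan ang 0.0 sd nan n 0
bar top z nan 0
nan 0meas.py:14: RuntimeWarning: Mean of empty slice.
  c=p.mean(0); d=np.linalg.svd(p-c)[2][0]; r=(p-c)@[-d[1],d[0]]; p=p[abs(r)<max(1.2,2*r.std())]
  ret = um.true_divide(
  ret = _var(a, axis=axis, dtype=dtype, out=out, ddof=ddof,
  arrmean = um.true_divide(arrmean, div, out=arrmean,
  ret = ret.dtype.type(ret / rcount)
  return _methods._mean(a, axis=axis, dtype=dtype,
  ret = ret.dtype.type(ret / rcount)
```

View pics/ft.png

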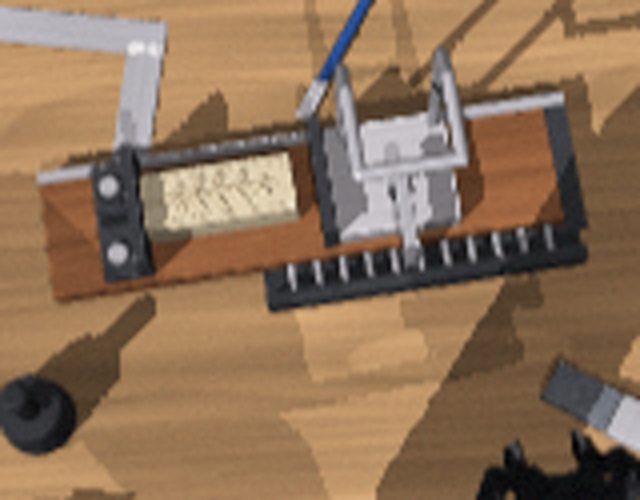

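View pics/fs.png

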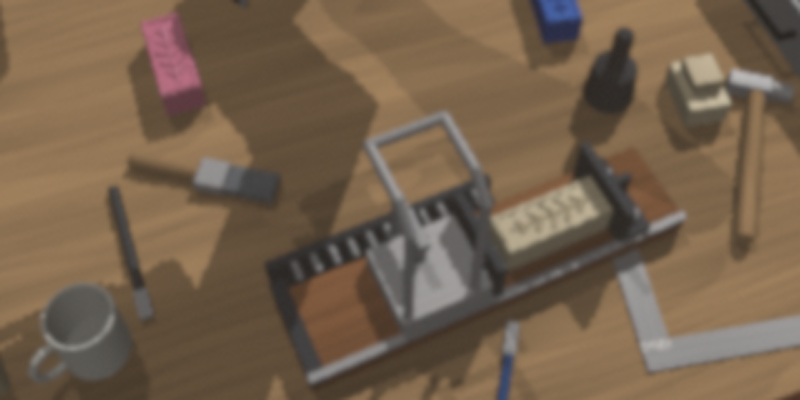

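The final pictures show the panel at the fence, the jaw about 20 px (18 mm) from its end in the top crop, and the tools where they were. The NaNs came from `meas` overwriting T and S with the old images, so I'll redo the check on the saved pictures.

Run:
```python
from meas import *
T,S=pickle.load(open("fin.pkl","rb")); W=cv2.GaussianBlur(wood(T),(3,3),0)
def rep(n,uv,z): l=line(cast(T,uv,z)[:,:2]); c=np.r_[l[0],0]-O; print(n,"bed x %.1f y %.1f"%(c@ex,c@ey),"ang %.1f sd %.2f n %d"%l[1:])
rep("front foot",[(u,sub(W[:,u],201,180,.62,False)) for u in range(268,296)],30)
W0=wood(T)
rep("slab end",[(sub(W0[v],301,290,.62,False),v) for v in range(176,188)],30)
rep("jaw foot",[(sub(W0[v],301,312,.5,False),v) for v in range(176,192)],30)
for im in(T,S):
    P=cloud(im); Q=P-O; m=(abs(Q@ex+50)<22)&(abs(Q@ey+80)<5)&(P[...,2]>85)&(P[...,2]<145); print("bar top z",np.nanmedian(P[m][:,2]).round(1),m.sum())
```

```text
front foot bed x -21.8 y 81.0 ang 95.1 sd 0.19 n 28
slab end bed x 11.3 y 12.3 ang 5.9 sd 0.37 n 12
jaw foot bed x 0.6 y -6.1 ang 6.0 sd 0.54 n 16
bar top z 111.7 34
bar top z 112.3 6
```

Bar top is at 112 mm, which is fully down (105 + 7). The jaw is at bed y –6 (notch 120) and the panel is centred and square to the fence.

```bash
python3 -c "
from station import *
print(hand_in())"
```

```text
the job is handed in; nothing more can be done
None
```

The job is done and handed in at about 36 s: the panel lies flat, centred and flush against the fence, and the stop is locked with its bar fully down in the 0.120 notch, the closest that fits, leaving a gap of about 18 mm because the rung blocked the pawl with the jaw right at the panel.

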